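Snap the stand-off clip onto the sprung frame tube and seat it against the buffer

TASK

Take the larger black stand-off clip and push it straight down over the steel tube in the sprung jig, on the bare stretch short of the rubber buffer, until both arms snap past the tube's widest point and it sits fully home; do not press the jig to the bottom of its travel. Then slide the clip along the tube until you feel it butt against the rubber buffer, pressing it up snug but gently (between 4 and 20 N), and let go, leaving it upright on the tube against the buffer. Leave the other things on the table where they are.

Things in the scene. Friction and masses are not known exactly. Their poses are not given: they have to be found in the camera images.
- clip: The larger of two black plastic clips, loose, 70 g, standing on its two arm tips, open side down. Origin on the axis of its bore, 14 mm above the table as it stands; y along the bore, z up, x from arm to arm; same when turned half round. For a 28 mm tube; 30 mm long in y, 42 mm wide in x, 69 mm tall. Home on the tube its origin lies on the tube axis; it then holds by itself and slides along with a drag of 2 to 5 N.
- clip_block (a point): Centre of the square block to hold the clip by: 20 x 20 mm, 34 mm tall (z = 21 to 55 mm above the clip's origin), on a top plate 42 x 30 mm that spans z = 14 to 21 mm.
- clip_mouth (a point): Midway between the two sprung arms' round inward lips (radius 3 mm, centres at x = +-13 mm, 11 mm below the clip's origin, gap 20 mm). The lips touch the tube when the clip's origin is about 22 mm above the tube axis; the push then builds to about 16 to 22 N, falls as the lips pass the widest part, and the arms pull the clip home.
- small_clip: A smaller black clip of the same shape for a 16 mm tube, 30 mm wide and 30 mm long, 58 mm tall as it stands, loose; not wanted here, stays where it is. Origin on its bore axis, 9.3 mm above the table.
- jig: The bench jig, fixed to the table: a dark steel base plate 90 x 360 x 12 mm with a sprung post near each end. Origin at the centre of its underside; y along the plate and the tube.
- tube_mid (a point): Middle of the steel tube's axis: tube 28 mm in diameter, 320 mm long, level, along y, its axis 110 mm above the table with the springs relaxed. Moves down with the cradle. z up. Blue clamp blocks 46 mm square hold the tube at y = +-132 to +-158 mm. From y = -132 to +78 mm the tube is bare.
- cradle (a joint): How far tube and blocks are pressed down on their springs, m: 0 relaxed, 0.046 on the bottom stops; past 0.043 counts as bottomed. About 2 N starts it and each further mm takes 0.55 N (27 N at the bottom), well damped: the tube sinks some 25 to 38 mm under the push before the clip snaps on, and comes back up when eased off.
- buffer: Black rubber ring on the tube, 44 mm in diameter, 12 mm thick, backed by a welded collar on its +y side. Its origin is the same point as tube_mid (moving +y as it is squeezed); its free face, towards -y, is at y = 78 mm there, so a clip against it has its origin at y = 63 mm. Gives 1 mm per 4 N.
- buffer_face (a point): Point on the tube axis in the plane of the uncompressed buffer's free face, 78 mm from tube_mid along the tube.
- magnet: Grey triangular welding magnet, about 70 x 85 x 20 mm; bystander, stays where it is.
- wrench: Steel wrench lying flat; bystander, stays where it is.
- brush: Hand brush lying flat; bystander, stays where it is.
- spray: White bottle, 70 mm in diameter, 190 mm tall; bystander, stays where it is.
- tip_pot: Open steel pot, 70 mm in diameter, 60 mm tall; bystander, stays where it is.
- offcut: Short steel tube offcut, 42 mm in diameter, 50 mm tall, standing; bystander, stays where it is.

How it is judged:
By the outcome, as a careful person would: the job done as asked, in the order asked, and still so for the second after the job is handed in, with the robot touching nothing.
It also fails if it takes over 70 s, if anything falls off the work surface, if the arm or the gripper's body presses on something with over 40 N, if the wrist force passes 120 N, or if a joint passes its speed limit or range.

ROBOT

A 6-joint arm with a two-finger parallel gripper is mounted at the origin on the work surface. World frame = base frame: x ahead of the robot, y to its left, z up, the work surface at z = 0. Lengths are in m, angles in rad, forces in N, time in s.
With the tool pointing down it reaches from about 0.15 to 0.775 m from the base axis. Payload 6.1 kg.
Tool frame: the origin (TCP) lies midway between the tips of the shut fingers; the grasp point (between the pads) lies 19 mm behind it; z points along the fingers, y is the direction in which the jaws open and shut (so a half turn about z gives the same grasp; the last joint's range is limited). The gripper opens to 85 mm and grips with 20 to 120 N. Pads are 22 mm wide; open, the fingers measure 114 mm over their backs; the gripper's body (76 mm by 85 mm) begins 54 mm behind the grasp point. The pads swing forward as they close: fully open they stand 13 mm farther back than shut.
Start: joints at [-1.286, 0.126, -0.04, 1.405, 0, 1.571], TCP at [0.148, -0.504, 0.231] pointing down, gripper open.
Joint ranges: [-2.72, 2.72], [-0.95, 1.95], [-1.27, 1.35], [-1.78, 2.02], [-1.46, 1.47], [-3.14, 3.14]. Speed limits (rad/s): [2.39, 2.39, 3.01, 3.14, 3.14, 3.14].

INTERFACE

Orientations are given as a unit quaternion [x, y, z, w].
In Python, from rig import arm gives the robot as it stands. The module is installed in compiled form; this text tells all that it offers. Calls block until the motion is done:
- arm.reach(position, orientation): joint-space move of the TCP to a pose.
- arm.servo_line(position, rot=None, rate=0.15, threshold=None): straight line of the TCP; rot=None keeps the orientation; rate is the mean speed in m/s. With threshold (N) it stops when the force on the tool has changed by that much, and returns True; else False.
- arm.move_joints(angles): joint-space move.
- arm.gripper_open() and arm.grab(squeeze=None): open the fingers fully, or close them until they stop; squeeze is the grip in N (None keeps the last).
- arm.sleep(seconds).
- arm.solve_ik(position, orientation): joint angles nearest the present ones, or None.
- arm.state(): the state.
- arm.grab_frame(name): name is "scene" or "top"; returns the picture (384x512x3 uint8, red, green, blue); there is no depth.
- arm.camera_info(name): a dict with "mtx" (3x3 intrinsics, pixels), "xyz" and "attitude" of the camera in the world. Camera axes: x right, y down, z forward; pixel columns grow to the right and rows downward; lengths in m; the calibration is good to about 2 mm. A picture is of the moment at which its call begins. camera_info takes no time and is no camera call.
A pose or a line that the arm cannot do raises arm.MotionError and nothing moves.
- arm.finish_job(): hands the job in, once; it reports no verdict.
The state is a dict: "t": time; "joint_pos": joint angles; "qd": joint speeds; "joint_torque": joint torques, N m; "tcp_pos": TCP position; "eef_rot": TCP orientation; "wrist_force": force on the tool from outside, world axes, zero at the start; "wrist_torque": the same for the moment, N m; "width": finger opening in m.
Only numpy, scipy, OpenCV 4.12 (cv2) and the standard library are available. Lean on these libraries where they do the work, as an engineer would, in place of code of your own. Each camera call takes 0.05 s, during which the arm holds its last target. There are 200 camera calls.

## Working session

There is one attempt and no reset: what is moved stays moved. The work goes in short steps, each a Python script; the robot and the scene stay as the last script left them, time stands still between calls to the robot, and variables do not carry over. Pictures are saved under pics/ and viewed, about 8 in all and at most 12, crops included, and the job is handed in when it is done.

```bash
mkdir -p pics; python3 - <<'E'
from rig import arm
import cv2,numpy as np
for n in("scene","top"):
    cv2.imwrite(f"pics/{n}0.png",cv2.resize(arm.grab_frame(n)[:,:,::-1],(800,600),interpolation=cv2.INTER_CUBIC))
    print(n,arm.camera_info(n))
s=arm.state();print({k:np.round(v,3) for k,v in s.items()})
E
```

```text
scene {'mtx': array([[435.18935294,   0.        , 252.21902488],
       [  0.        , 435.18935294, 186.89415861],
       [  0.        ,   0.        ,   1.        ]]), 'xyz': array([ 1.4461623 , -0.3696673 ,  0.69689105]), 'attitude': array([ 0.70709894,  0.51670817, -0.28566376, -0.38912719])}
top {'mtx': array([[438.61239626,   0.        , 249.76128521],
       [  0.        , 438.61239626, 194.67468867],
       [  0.        ,   0.        ,   1.        ]]), 'xyz': array([ 0.36668979, -0.12173095,  1.29163467]), 'attitude': array([ 0.70814576, -0.70174734,  0.05286461, -0.05732007])}
{'t': np.float64(0.1), 'joint_pos': array([-1.286,  0.126, -0.041,  1.405, -0.   ,  1.571]), 'qd': array([ 0.   , -0.001,  0.004, -0.001,  0.003, -0.   ]), 'joint_torque': array([ 1.0000e-03, -4.3690e+01,  3.5361e+01,  1.4000e-02,  0.0000e+00,
        0.0000e+00]), 'tcp_pos': array([ 0.147, -0.503,  0.231]), 'eef_rot': array([ 0.99 ,  0.142, -0.   , -0.001]), 'wrist_force': array([-0.392,  0.826, -0.275]), 'wrist_torque': array([ 0.019,  0.011, -0.03 ]), 'width': np.float64(0.085)}
```

View pics/scene0.png

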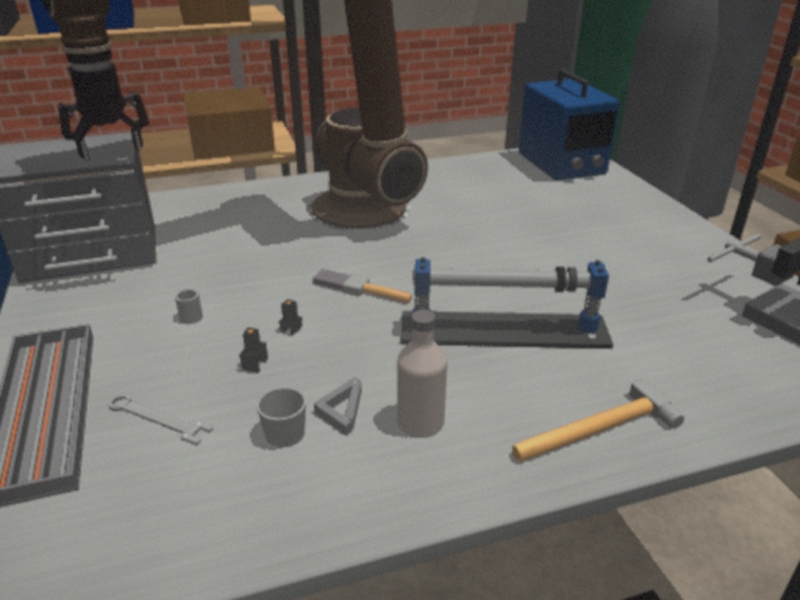

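View pics/top0.png

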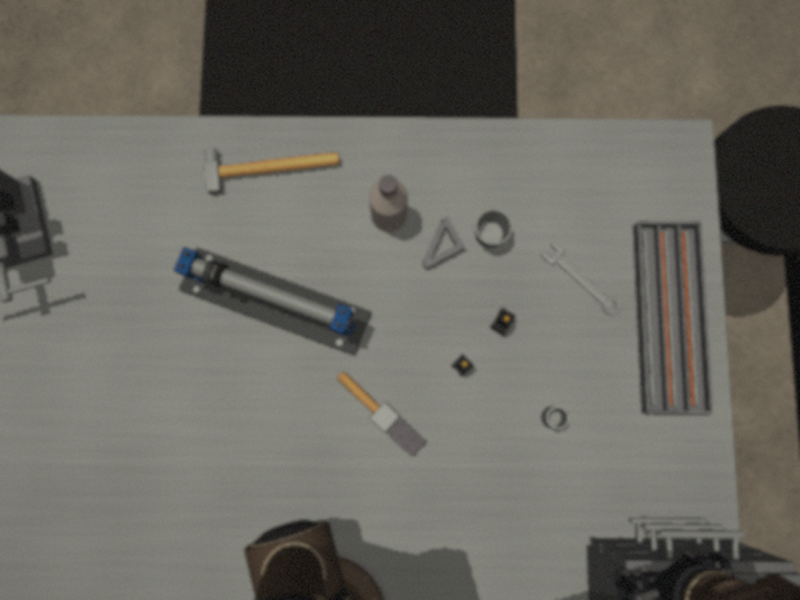

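The scene view shows the larger clip at about (253,350) and the small one at (290,317). In the top view the larger clip is at (504,321), and the tube runs from (342,318) to (187,262) with the buffer near (213,268). I'll enlarge both next.

```bash
python3 - <<'E'
from rig import arm
import cv2,numpy as np
a=np.mean([arm.grab_frame("top") for _ in range(4)],0).astype(np.uint8)[:,:,::-1]
a=cv2.convertScaleAbs(a,alpha=1.6,beta=20)
# clips: cols 285-335, rows 190-245 ; jig cols 105-245 rows 150-235
c=cv2.resize(a[190:245,280:340],None,fx=10,fy=10,interpolation=cv2.INTER_CUBIC)
j=cv2.resize(a[150:235,105:245],None,fx=5.5,fy=5.5,interpolation=cv2.INTER_CUBIC)
cv2.imwrite("pics/c1.png",c);cv2.imwrite("pics/j1.png",j);print(c.shape,j.shape)
E
```

```text
(550, 600, 3) (468, 770, 3)
```

View pics/c1.png

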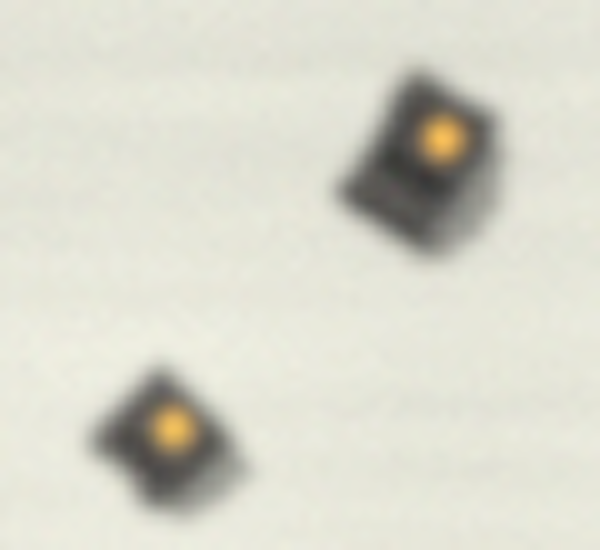

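View pics/j1.png

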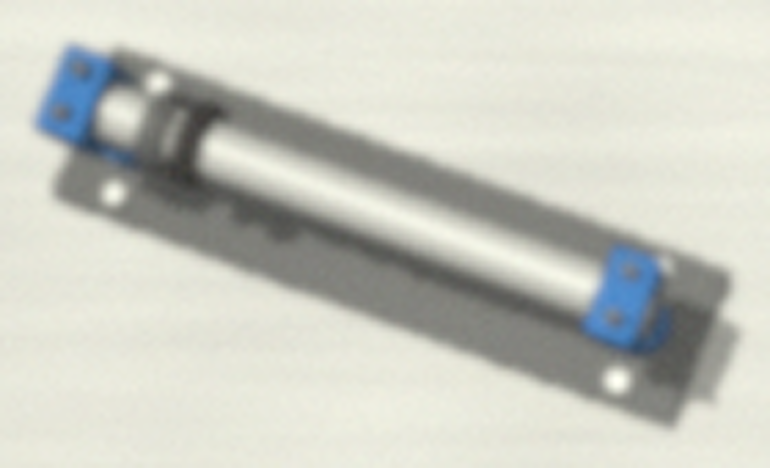

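Larger clip: block dot at crop (442,138), plate corners at (340,190), (430,255), (495,115) and (415,70). Jig: left block bolts at (82,68) and (62,110), right block bolts at (630,270) and (613,317), buffer free face at about (212,152).

```bash
cat > h.py <<'E'
from rig import arm
import cv2,numpy as np
from scipy.spatial.transform import Rotation as R
def ray(n,uv,z):
    c=arm.camera_info(n);d=R.from_quat(c["attitude"]).apply(np.linalg.solve(c["mtx"],[*uv,1]))
    return c["xyz"]+d*(z-c["xyz"][2])/d[2]
def proj(n,p):
    c=arm.camera_info(n);q=R.from_quat(c["attitude"]).inv().apply(np.asarray(p)-c["xyz"]);v=q@c["mtx"].T
    return (v/v[...,2:])[...,:2]
def crop(uv,s,o): return (np.array(uv)+.5)/s-.5+np.array(o)
def down(yaw): # tool z down, tool y axis at heading yaw
    y=np.array([np.cos(yaw),np.sin(yaw),0]);z=np.array([0,0,-1.]);return R.from_matrix(np.c_[np.cross(y,z),y,z]).as_quat()
E
python3 - <<'E'
from h import *
J=lambda u:crop(u,5.5,(105,150));C=lambda u:crop(u,10,(280,190))
b1=ray("top",J((72,89)),.133);b2=ray("top",J((621.5,293.5)),.133)
print("blocks",b1,b2,np.linalg.norm(b1-b2)); d=(b1-b2)/np.linalg.norm(b1-b2)
m=(b1+b2)/2;print("mid",m,"dir",d,np.degrees(np.arctan2(d[1],d[0])))
f=ray("top",J((212,152)),.118);print("face y",(f-m)@d, "lat",np.cross(d,f-m)[2])
for u in((400,222),(300,185),(500,257)):
    p=ray("top",J(u),.118);print("tube lat",np.cross(d,p-m)[2],(p-m)@d)
print("clip dot",ray("top",C((442,138)),.069),"small",ray("top",C((172,430)),.058))
P=[ray("top",C(u),.035) for u in((340,190),(430,255),(495,115),(415,70))]
for i in range(4):
    e=P[(i+1)%4]-P[i];print(np.linalg.norm(e),np.degrees(np.arctan2(e[1],e[0])))
a=np.mean([arm.grab_frame("scene") for _ in range(4)],0).astype(np.uint8)[:,:,::-1]
a=cv2.convertScaleAbs(a,alpha=1.6,beta=20)
k=cv2.resize(a[150:230,255:400],None,fx=5.5,fy=5.5,interpolation=cv2.INTER_CUBIC)
l=cv2.resize(a[180:245,140:205],None,fx=6,fy=6,interpolation=cv2.INTER_CUBIC)
k=cv2.copyMakeBorder(k,0,600-k.shape[0]-0,0,0,cv2.BORDER_CONSTANT);
cv2.imwrite("pics/s2.png",k[:440]);cv2.imwrite("pics/s3.png",l)
E
```

```text
blocks [0.62496631 0.24471757 0.133     ] [ 0.52576811 -0.02794286  0.133     ] 0.29014477658252036
mid [0.57536721 0.10838736 0.133     ] dir [0.34189209 0.93973922 0.        ] 70.00780759529336
face y 0.07284234624974341 lat 0.0035698524832511354
tube lat 0.0035603829056967424 -0.027848446261956414
tube lat 0.0036743835031686775 0.025539499068306368
tube lat 0.002520533613085501 -0.08058627683007998
clip dot [ 0.5360431  -0.32125188  0.069     ] small [ 0.45416313 -0.245942    0.058     ]
0.03166611772335404 -125.9908730092278
0.045232285731948124 -25.44346917682825
0.02631141789813937 60.486936454265674
0.041591101549296974 147.8100059415748
```

View pics/s2.png

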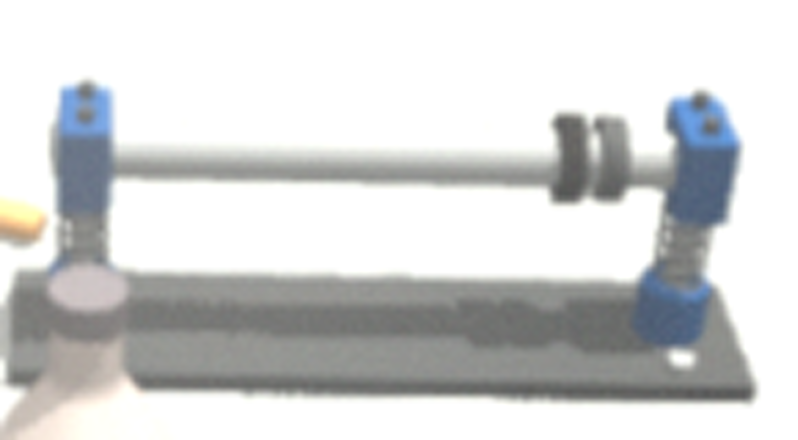

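View pics/s3.png

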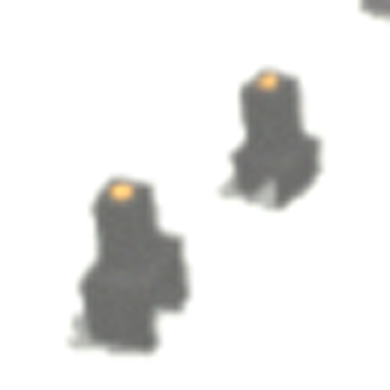

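The scene crops put the left block's bolt midpoint at (86.5,102) and the right one at (707,112). The orange dots are at (121,191) on the larger clip and (268,82) on the small one. I'll triangulate with both cameras and fit the clip yaw.

```bash
python3 - <<'E'
from h import *
from scipy.optimize import least_squares
J=lambda u:crop(u,5.5,(105,150));C=lambda u:crop(u,10,(280,190))
K=lambda u:crop(u,5.5,(255,150));L=lambda u:crop(u,6,(140,180))
def tri(t,s):
    r=least_squares(lambda p:np.r_[proj("top",p)-t,proj("scene",p)-s],[.5,0,.1]);return r.x,r.fun
for n,t,s in(("L",J((72,89)),K((707,112))),("R",J((621.5,293.5)),K((86.5,102))),("clip",C((442,138)),L((121,191))),("small",C((172,430)),L((268,82)))):
    print(n,*[np.round(v,4) for v in tri(t,s)])
# tube edges, silhouettes by dark/bright profile across the tube in top view
m=np.array([.5754,.1084]);d=np.array([.3419,.9397]);nrm=np.array([-d[1],d[0]])
g=np.mean([arm.grab_frame("top") for _ in range(4)],0).mean(2).astype(np.float32)
t=np.arange(-.03,.0301,.002);acc=0
for y in np.arange(-.1,.05,.005):
    q=proj("top",np.array([[*(m+y*d+v*nrm),.110] for v in t])).astype(np.float32)
    acc=acc+cv2.remap(g,q[None,:,0],q[None,:,1],1)[0]
print(np.c_[t*1000,acc/30].round(0).astype(int).tolist())
g3=np.mean([arm.grab_frame("scene") for _ in range(4)],0).mean(2).astype(np.float32)
tz=np.arange(.08,.141,.002);acc=0
for y in np.arange(-.1,.05,.005):
    q=proj("scene",np.array([[*(m+y*d),v] for v in tz])).astype(np.float32)
    acc=acc+cv2.remap(g3,q[None,:,0],q[None,:,1],1)[0]
print(np.c_[tz*1000,acc/30].round(0).astype(int).tolist())
E
```

```text
L [0.6242 0.2436 0.1358] [ 0.0612  0.0324  0.0638 -0.0165]
R [ 0.5254 -0.0285  0.135 ] [ 0.1478  0.0474  0.1505 -0.0166]
clip [ 0.536  -0.3222  0.0684] [0.2833 0.0384 0.2507 0.0086]
small [ 0.4541 -0.247   0.0564] [0.3296 0.0573 0.3193 0.0012]
[[-30, 91], [-28, 78], [-26, 71], [-24, 69], [-22, 69], [-20, 69], [-18, 69], [-16, 72], [-14, 79], [-12, 91], [-10, 103], [-8, 113], [-6, 122], [-4, 131], [-2, 137], [0, 140], [2, 138], [4, 131], [6, 123], [8, 114], [10, 104], [12, 92], [14, 76], [16, 61], [18, 51], [20, 46], [22, 47], [24, 52], [26, 57], [28, 62], [30, 65]]
[[80, 165], [82, 165], [84, 165], [86, 164], [88, 162], [90, 153], [92, 136], [94, 111], [96, 91], [98, 84], [100, 86], [102, 92], [104, 101], [106, 112], [108, 122], [110, 132], [112, 140], [114, 150], [116, 159], [118, 164], [120, 164], [122, 162], [124, 161], [126, 161], [128, 163], [130, 164], [132, 165], [134, 165], [136, 165], [138, 165], [140, 165]]
```

```bash
python3 - <<'E'
from h import *
o=down(np.radians(-31));x,y=.536,-.322
arm.gripper_open();arm.reach([x,y,.16],o)
print(arm.state()["tcp_pos"],arm.state()["wrist_force"])
hit=arm.servo_line([x,y,.039],rate=.08,threshold=6);s=arm.state();print(hit,s["tcp_pos"],s["wrist_force"])
if not hit:
    arm.grab(70);s=arm.state();print(s["width"],s["wrist_force"])
    arm.servo_line([x,y,.25],rate=.12)
    s=arm.state();print(s["width"],s["wrist_force"],s["wrist_torque"],s["t"])
    A=cv2.resize(arm.grab_frame("scene")[:,:,::-1][90:240,90:260],None,fx=3.5,fy=3.5,interpolation=3)
    B=cv2.resize(arm.grab_frame("top")[:,:,::-1][140:290,250:400],None,fx=3.5,fy=3.5,interpolation=3)[:525,:200]
    cv2.imwrite("pics/g.png",cv2.convertScaleAbs(np.hstack([A,B]),alpha=1.6,beta=20))
E
```

```text
[ 0.53539164 -0.32286182  0.16038445] [-0.16119318  0.2346007  -0.41938139]
False [ 0.53631714 -0.32220594  0.03959067] [-0.15829197  0.32523082 -0.23425382]
0.01912376423360193 [ 0.37846677 -0.57385543  1.20322045]
0.01879914295351162 [-0.09885568 -0.56269314 -1.14907472] [-0.04044064  0.04736819  0.05609389] 6.9
```

View pics/g.png

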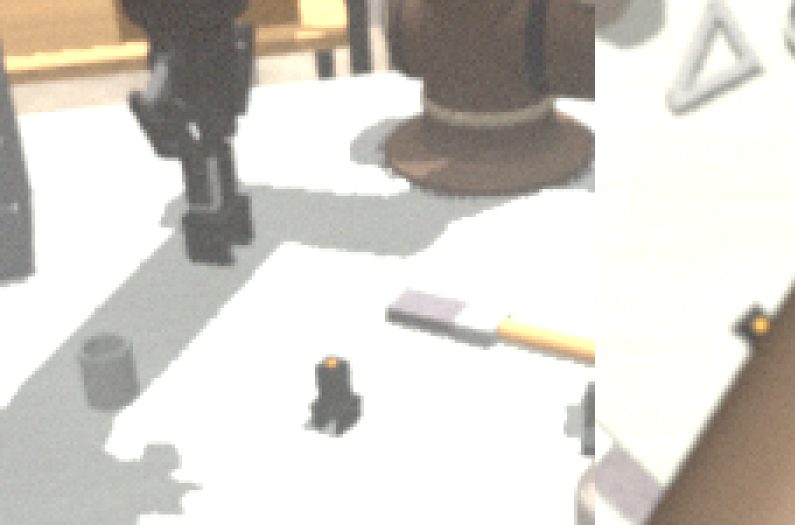

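The clip is held upright between the fingers at crop (215,235), and the small clip is undisturbed at (335,395). Next I move over the tube middle.

```bash
python3 - <<'E'
from h import *
o=down(np.radians(-20));m=[.5752,.1082]
arm.reach([*m,.25],o);arm.servo_line([*m,.180],rate=.1)
s=arm.state();print(s["tcp_pos"],s["wrist_force"],s["width"],s["t"])
A=cv2.resize(arm.grab_frame("scene")[:,:,::-1][110:230,255:400],None,fx=5,fy=5,interpolation=3)
cv2.imwrite("pics/t.png",cv2.convertScaleAbs(A,alpha=1.6,beta=20))
E
```

```text
[0.57555002 0.1081182  0.18065242] [-0.82412072 -0.16501176 -0.55322421] 0.018787254495025003 9.4417
```

View pics/t.png

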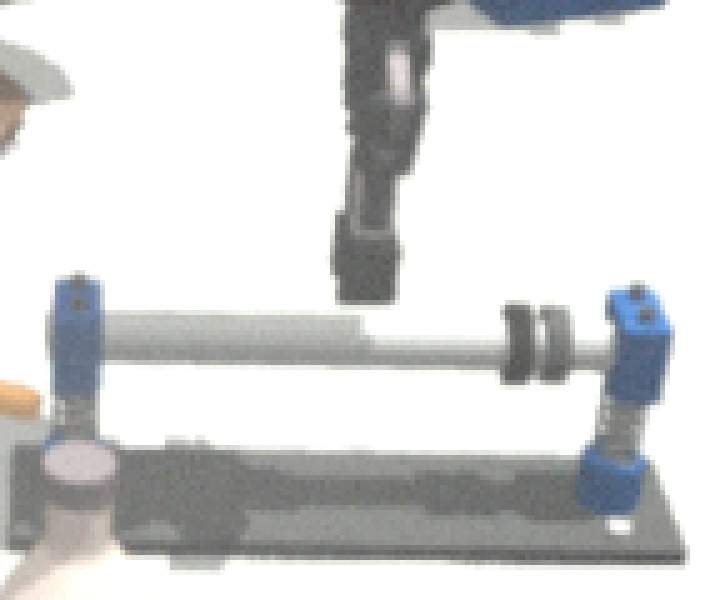

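The clip hangs square above the tube middle, bottom at crop (367,300), well short of the buffer at (517,345). Now I press in small monitored steps.

```bash
python3 - <<'E'
from h import *
m=[.5752,.1082]
arm.servo_line([*m,.164],rate=.06);f0=arm.state()["wrist_force"];print(f0)
z=.164;mx=0
while z>.082:
    z-=.002;arm.servo_line([*m,z],rate=.03);s=arm.state();f=s["wrist_force"]-f0
    print(round(s["tcp_pos"][2],4),f.round(1),s["width"].round(4));mx=max(mx,f[2])
    if f[2]>24.5 or (mx>10 and f[2]<mx-4):break
s=arm.state();print(s["t"],s["wrist_torque"],s["tcp_pos"],(s["wrist_force"]-f0).round(1))
E
```

```text
[ 0.33613456 -0.07938296 -0.76278442]Traceback (most recent call last):
  File "<stdin>", line 7, in <module>
AttributeError: 'float' object has no attribute 'round'
```

```bash
python3 - <<'E'
from h import *
m=[.5752,.1082];f0=np.array([0,0,-.8])
z=.162;mx=0
while z>.082:
    z-=.002;arm.servo_line([*m,z],rate=.03);s=arm.state();f=np.array(s["wrist_force"])-f0
    print(round(s["tcp_pos"][2],4),f.round(1),round(s["width"],4));mx=max(mx,f[2])
    if f[2]>24.5 or (mx>10 and f[2]<mx-4):break
arm.sleep(.2);s=arm.state();print(s["t"],s["wrist_torque"],s["tcp_pos"],(s["wrist_force"]-f0).round(1))
E
```

```text
0.1599 [-0.4  0.5 -0.8] 0.0184
0.1578 [-0.3  0.3 -0.2] 0.0188
0.1561 [-1.8  1.4  2.5] 0.0192
0.1541 [-2.8  2.1  3.5] 0.0188
0.1521 [-2.8  1.2  4.4] 0.0187
0.1502 [-3.2  1.6  6. ] 0.0188
0.1484 [-2.1  1.8  7. ] 0.0189
0.1466 [-3.9  1.7  7.9] 0.019
0.1447 [-3.6  1.6  9.2] 0.0189
0.1429 [-3.5  1.5  9.3] 0.0189
0.1411 [-4.1  1.4 10.2] 0.0191
0.1392 [-3.8  1.4 11.6] 0.0188
0.1374 [-4.6  2.  12.5] 0.019
0.1356 [-4.5  0.9 13.4] 0.0192
0.1338 [-5.   1.8 14.2] 0.0192
0.132 [-6.1  2.7 14.5] 0.0192
0.1301 [-5.3  1.  15.8] 0.0194
0.1282 [-5.8  1.6 16.7] 0.019
0.1264 [-5.4  1.4 17.7] 0.0193
0.1244 [-5.2  2.3 17.4] 0.0186
0.1208 [-3.2  1.2  9.2] 0.0188
15.6083 [0.37501348 0.98629034 0.00139219] [0.57534517 0.10826162 0.12084911] [-3.9  2.  10.2]
```

It snapped: the force fell from 17.7 to 10 N, and 10 N puts the cradle about 15 mm down, which matches the clip origin being on the axis. Now I ease up, centre and slide to the buffer.

```bash
python3 - <<'E'
from h import *
d=np.array([np.cos(np.radians(70)),np.sin(np.radians(70)),0]);n=np.array([-d[1],d[0],0])
f0=np.array([0,0,-.8]);p=np.array([.5752,.1082,.1208])
def F():
    arm.sleep(.1);fs=[]
    for _ in range(4): fs.append(arm.state()["wrist_force"]);arm.sleep(.02)
    f=np.mean(fs,0)-f0;return np.array([f@n,f@d,f[2]])
def show(tag):
    f=F();q=arm.state()["tcp_pos"]-np.array([.5752,.1082,0]);print(tag,"n,d,z",np.r_[q@n,q@d,q[2]].round(4),"F",f.round(1),round(arm.state()["width"],4));return f
for z in(.129,.134,.1355): p[2]=z;arm.servo_line(p,rate=.04);f=show("up")
for _ in range(3):
    if abs(f[0])>1.5: p=p+n*.0008*np.sign(f[0]);arm.servo_line(p,rate=.03);f=show("lat")
print(arm.state()["t"],arm.state()["wrist_torque"])
E
```

```text
up n,d,z [-1.000e-04  1.000e-04  1.289e-01] F [2.  1.6 5.5] 0.0193
up n,d,z [ 1.000e-04 -1.000e-04  1.338e-01] F [2.5 0.9 2.7] 0.0187
up n,d,z [ 1.000e-04 -2.000e-04  1.352e-01] F [1.8 0.3 0.4] 0.019
lat n,d,z [ 0.0005 -0.0002  0.1353] F [-0.7 -0.2 -3.2] 0.0189
17.425 [-0.12428178 -0.26748874  0.06675859]
```

```bash
cat >> h.py <<'E'
d=np.array([np.cos(np.radians(70)),np.sin(np.radians(70)),0]);n=np.array([-d[1],d[0],0])
f0=np.array([0,0,-.8]);O=np.array([.5752,.1082,0])
def F():
    arm.sleep(.1);fs=[]
    for _ in range(4): fs.append(arm.state()["wrist_force"]);arm.sleep(.02)
    f=np.mean(fs,0)-f0;return np.array([f@n,f@d,f[2]])
def show(tag):
    f=F();q=arm.state()["tcp_pos"]-O;print(tag,np.r_[q@n,q@d,q[2]].round(4),"F",f.round(1),round(arm.state()["width"],4));return f
def at(y,lat=.0006,z=.1350): return O+n*lat+d*y+[0,0,z]
E
python3 - <<'E'
from h import *
lat=.0006
arm.servo_line(at(0,lat),rate=.03);show("s")
for y in(.01,.02,.03,.04,.05,.054):
    arm.servo_line(at(y,lat),rate=.03);f=show("s")
    if abs(f[0])>2: lat+=.0005*np.sign(f[0])
    if f[1]<-9: break
print(lat,arm.state()["t"],arm.state()["wrist_torque"])
E
```

```text
s [ 0.0005 -0.0002  0.1352] F [-0.3 -1.7  0.6] 0.0191
s [0.0004 0.0106 0.1352] F [-0.8  0.3  1.6] 0.0191
s [0.0006 0.0204 0.1351] F [-0.6 -0.2  1.7] 0.019
s [0.0006 0.0305 0.1351] F [-0.8 -0.7  1.9] 0.0185
s [0.0006 0.0404 0.1351] F [-0.9 -0.4  2.2] 0.0189
s [0.0006 0.0505 0.1351] F [-0.3 -0.8  1.9] 0.0189
s [0.0006 0.054  0.135 ] F [-0.4 -1.8  2.3] 0.0188
0.0006 21.5417 [-0.41033486  0.05240543  0.00427036]
```

```bash
python3 - <<'E'
from h import *
y=.054
while y<.072:
    y+=.0007;arm.servo_line(at(y),rate=.015);f=show(f"{y:.4f}")
    if f[1]<-9.5: break
print(arm.state()["t"],arm.state()["wrist_torque"])
E
```

```text
0.0547 [0.0006 0.0545 0.135 ] F [-0.8 -3.5  2.1] 0.0191
0.0554 [0.0006 0.0554 0.135 ] F [-0.1 -3.6  1.8] 0.0191
0.0561 [0.0006 0.0562 0.135 ] F [-0.3 -3.4  1.6] 0.0187
0.0568 [0.0006 0.0569 0.135 ] F [-0.2 -3.3  1.7] 0.019
0.0575 [0.0006 0.0575 0.135 ] F [-0.2 -3.6  2.5] 0.0188
0.0582 [0.0006 0.0582 0.135 ] F [-0.4 -3.   2.4] 0.019
0.0589 [0.0006 0.059  0.135 ] F [-0.4 -3.4  2.1] 0.0188
0.0596 [0.0006 0.0597 0.135 ] F [-0.6 -3.4  2.5] 0.0188
0.0603 [0.0006 0.0604 0.135 ] F [ 0.  -3.   2.4] 0.0188
0.0610 [0.0006 0.0611 0.135 ] F [-0.3 -3.6  1.9] 0.0192
0.0617 [0.0006 0.0617 0.135 ] F [-0.2 -2.9  2.3] 0.0189
0.0624 [0.0006 0.0623 0.135 ] F [-0.  -4.4  2.2] 0.019
0.0631 [0.0006 0.0627 0.1349] F [-0.1 -5.8  2.1] 0.0188
0.0638 [0.0006 0.0631 0.1348] F [-0.4 -6.2  2. ] 0.0189
0.0645 [0.0006 0.0635 0.1348] F [-0.6 -7.6  2. ] 0.0187
0.0652 [0.0006 0.0638 0.1347] F [-0.9 -8.1  2.7] 0.0192
0.0659 [0.0006 0.0641 0.1346] F [-0.8 -9.9  2.4] 0.0193
28.625 [-2.03977979  0.56816744  0.12252342]
```

Contact shows clearly at y≈62 mm, as expected: drag about 3.3 N, then a steady rise. I'll add a little more, then let go and retreat.

```bash
python3 - <<'E'
from h import *
arm.servo_line(at(.0668),rate=.015);show("press")
arm.gripper_open();show("open")
p=np.array(arm.state()["tcp_pos"]);arm.servo_line([p[0],p[1],.25],rate=.1);show("up")
arm.reach([.40,-.05,.30],down(np.radians(-20)));show("away")
q=np.array(arm.state()["joint_pos"]);q[0]=-1.2;arm.move_joints(q);print(arm.state()["t"])
t=arm.grab_frame("top")[:,:,::-1];s=arm.grab_frame("scene")[:,:,::-1]
A=cv2.resize(s[140:235,250:410],(800,475),interpolation=3);B=cv2.resize(t,(800,600))
cv2.imwrite("pics/f1.png",cv2.convertScaleAbs(A,alpha=1.6,beta=20));cv2.imwrite("pics/f2.png",cv2.convertScaleAbs(B,alpha=1.5,beta=10))
E
```

```text
press [0.0006 0.0645 0.1345] F [ -0.4 -11.1   2.5] 0.019
open [0.0006 0.0668 0.135 ] F [-0.1  0.3  0.8] 0.0857
up [0.0008 0.0667 0.2494] F [ 0.3 -0.2  0.8] 0.0852
away [ 0.11   -0.2078  0.2994] F [ 0.2 -0.2  0.7] 0.0853
34.175
```

View pics/f1.png

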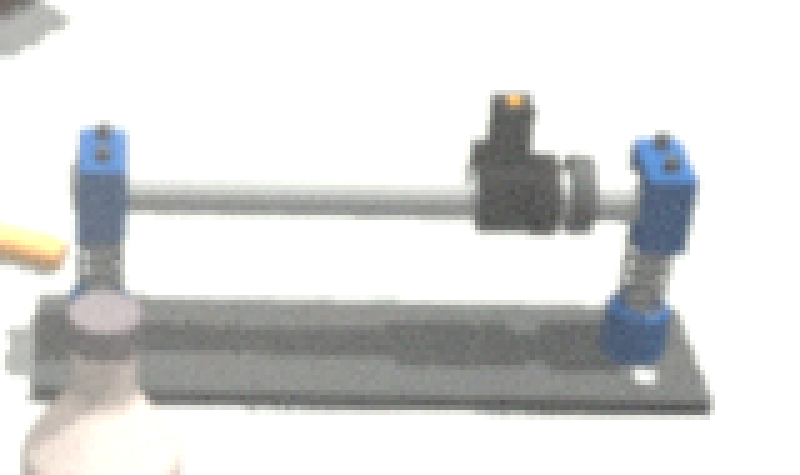

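View pics/f2.png

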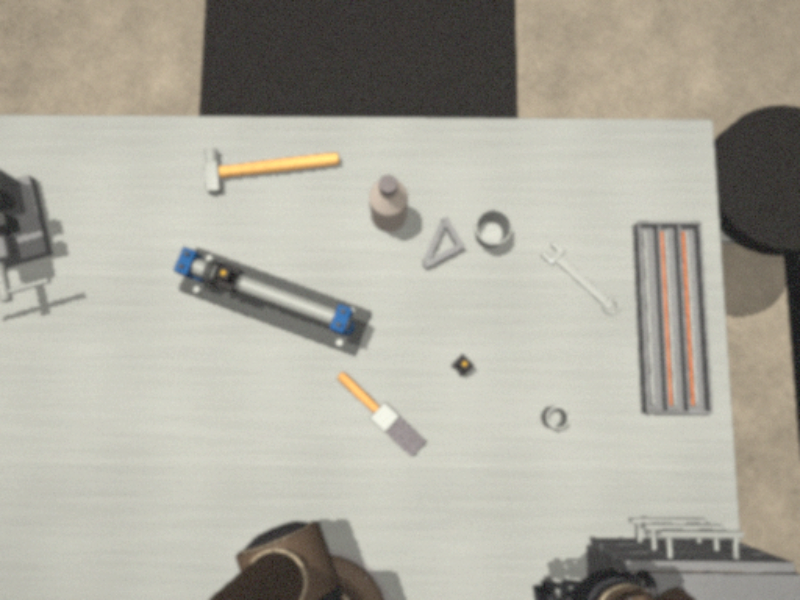

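The clip stands upright at crop (513,165), fully on the tube and touching the buffer at (547,195). In the top view its dot is at (223,272), and every other object is where it was.

```bash
python3 - <<'E'
from h import *
for y in(.060,.063,.066): print(y,proj("scene",O+n*.0006+d*y+[0,0,.165]),proj("top",O+n*.0006+d*y+[0,0,.165])*800/512)
print(crop((514,100),5,(250,140)))
arm.finish_job();print(arm.state()["t"])
E
```

```text
0.06 [351.59927625 159.29912298] [224.61486907 272.56107349]
0.063 [352.78814875 159.32067224] [222.96743567 271.94796372]
0.066 [353.9772534 159.3422257] [221.32051496 271.33504475]
[352.4 159.6]
the job is handed in; nothing more can be done
the job is handed in; nothing more can be done
```

The larger clip is on the tube, fully home, upright and snug against the rubber buffer, and the job is handed in. It took about 34 s on the robot's clock.

- **Snap-on:** I pressed the clip down at the tube's middle. The push peaked at about 17.7 N, then dropped to 10 N as the arms snapped past. The jig was about 28 mm down at the peak, well short of the 43 mm limit. The position and force afterwards matched a fully seated clip.
- **Slide:** The drag along the tube was about 3.3 N, and I felt the buffer at about y = 62 mm (63 mm expected). The tool force reached 11.1 N, so the clip pressed on the buffer with about 8 N. I then released it and backed away.
- **Last checks:** In the final pictures the clip stands upright against the buffer. Its marker is within about a pixel of where it should be in both cameras. The other objects look unmoved.

During the press there was about 5 N of sideways force, meaning the clip was roughly half a millimetre off centre. I corrected that before sliding. No check failed.

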